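# Fit-test a trailer coupler on the stall's tow ball

## Task

A customer wants to see this blue trailer coupler work on the stall's test stand. Pick it up by its tongue, lower its socket gently onto the tow ball with the tongue lying over the rubber-topped rest, push down on its crown, with the lever still up, until the socket is fully home (the green pin then stands out of the crown), and only then press the red latch lever fully down and let go. Feel your way, as the ball sits on packing washers: never push on crown or lever with more than about 35 N, do not drop or ram the coupler onto the stand, and leave the other goods where they are.

Things in the scene. Friction and masses are not known exactly. Their poses are not given: they have to be found in the camera images.
- coupler: Blue pressed-steel trailer coupler for a 50 mm ball, 278 mm long, about 0.85 kg, lying on the table on its rim and tongue. Origin on the socket's axis in the plane of its rim (underside); z up, x forward, tongue to -x. Dome 66 mm across (76 at the flared rim), open below, flat crown at z = 49 mm. The lever's ears stand at x = -51 to -25 mm, up to z = 63. Centre of mass near x = -70 mm
- tongue_grip (a point): Where to grip the coupler: middle of its tongue, 122 mm behind the socket axis, 25 mm above the underside. The tongue is a channel with flat upright sides, 50 mm wide, 40 mm high (z = 0 to 40 in the coupler's frame), from x = -26 to -240 mm; forward of here the raised lever is in a gripper's way
- socket_rim (a point): Centre of the socket's mouth. The ball's centre is 20 mm above it when fully home. Inside, two spring pads left and right grip the ball: they meet it about 10 mm before home and carry the coupler there; the push needed on the crown rises as the socket goes down, to some 10 to 20 N for the last millimetres before the hard stop, and the pads' friction then holds it
- press_pad (a point): Where to push on the crown: flat top of the dome, 8 mm behind the socket axis, 49 mm above the rim. The green pin comes up 22 mm ahead of it
- seat_pin (a joint): Green coupling indicator pin (8 mm across) in the crown 14 mm ahead of the socket axis: 0 m when no ball is in the socket, pushed up by the ball over the last 6 mm of its travel; about 0.006 m when fully home, more than 0.005 counts as home
- latch_lever (a joint): Angle of the red latch lever, rad: 0 fully down (shut, along the tongue), growing as raised, to 1.5; starts at 1.1 to 1.4. Stiff pivot: it stays where left and takes about 7 N at the grip. Its steel jaw swings under the ball and strikes it just before the lever is fully down if the socket is not home
- lever_pivot (a point): The lever's pivot, across the coupler (its y axis), at x = -36, z = 54 mm in the coupler's frame. At angle q the lever points to (-cos q, 0, sin q) from here in that frame, 75 mm long; its red grip is 22 mm wide and 9 mm thick
- lever_pad (a point): Middle of the red grip's outer face (the face to push; up when shut), 58 mm from the pivot. Pushing follows an arc about the pivot
- stand: Fixed test stand: dark timber beam 370 x 120 x 40 mm with a red ball plate, a 50 mm steel tow ball and a tail rest. Origin on the ball's axis at table level, z up, the beam from x = -240 to +130 mm. The ball's centre is 90 to 100 mm above the origin, depending on the packing washers under it (not measured)
- tail_rest (a point): Middle of the rubber top of the tail rest, 195 mm behind the ball's axis, 82 mm above the table; 50 mm long, 100 mm wide. The tongue lies on it when coupled, coupler and stand pointing the same way, the coupler then 0 to 4 degrees nose-down
- grease_tin: Bystander: small tin with a yellow band and white cap, 48 mm across, 45 mm high, standing on the front end of the stand's beam; origin under its middle
- hammer: Bystander: hammer lying on the table, 260 mm long; origin at its middle, underside
- wrench: Bystander: steel wrench lying on the table, 200 mm long; origin at its middle, underside
- spare_ball: Bystander: a spare tow ball standing loose on the table, 85 mm high, 48 mm across, brassy; origin under its middle. It is not the one on the stand
- sickle: Bystander: sickle lying on the table, about 270 mm long; origin where blade meets handle
- screwdriver: Bystander: orange screwdriver lying on the table, 200 mm long; origin at its middle, underside
- knife_handle: Bystander: turned wooden handle lying on the table, 130 mm long; origin at its end

How it is judged:
By the outcome, as a careful person would: the job done as asked, in the order asked, and still so for the second after the job is handed in, with the robot touching nothing.
It also fails if it takes over 72 s, if anything falls off the work surface, if the arm or the gripper's body presses on something with over 40 N, if the wrist force passes 120 N, or if a joint passes its speed limit or range.

## Robot

A 6-joint arm with a two-finger parallel gripper is mounted at the origin on the work surface. World frame = base frame: x ahead of the robot, y to its left, z up, the work surface at z = 0. Lengths are in m, angles in rad, forces in N, time in s.
With the tool pointing down it reaches from about 0.35 to 0.975 m from the base axis. Payload 7.1 kg.
Tool frame: the origin (TCP) lies midway between the tips of the shut fingers; the grasp point (between the pads) lies 19 mm behind it; z points along the fingers, x is the direction in which the jaws open and shut, and the axes are right-handed (so a half turn about z gives the same grasp; the last joint's range is limited). The gripper opens to 88 mm and grips with 3 to 60 N. Pads are 20 mm wide; open, the fingers measure 115 mm over their backs; the gripper's body (75 mm by 178 mm) begins 61 mm behind the grasp point.
Start: joints at [1.19, 0.423, 1.63, -0, 1.089, -0.019], TCP at [0.221, 0.585, 0.223] pointing down, gripper open.
Joint ranges: [-3, 3], [-0.9, 2.11], [0.09, 2.58], [-1.31, 4.45], [0.11, 2.69], [-2.54, 2.54]. Speed limits (rad/s): [2.39, 2.39, 3.01, 3.14, 3.14, 3.14].

## Interface

Orientations are given as a unit quaternion [w, x, y, z].
In Python, from station import move_pose, movel, movej, command_gripper, wait, inverse_kinematics, read_camera, camera_info, MotionError, job_done, get_time, get_joint_pos, get_qvel, get_effort, get_tcp_pos, get_ee_rot, get_ft_force, get_ft_torque, get_grip_width gives the robot as it stands. Calls block until the motion is done:
- move_pose(position, orientation): joint-space move of the TCP to a pose.
- movel(position, frame=None, v=0.15, until_force=None): straight line of the TCP; frame=None keeps the orientation; v is the mean speed in m/s. With until_force (N) it stops when the force on the tool has changed by that much, and returns True; else False.
- movej(angles): joint-space move.
- command_gripper(opening): opening from 0.0 (shut) to 1.0 (fully open); the grip force is fixed at half the most; returns when the fingers have stopped.
- wait(seconds).
- inverse_kinematics(position, orientation): joint angles nearest the present ones, or None.
- read_camera(name): name is "scene" or "top"; returns the picture (480x640x3 uint8, red, green, blue); there is no depth.
- camera_info(name): a dict with "intrinsics" (3x3 intrinsics, pixels), "T" (4x4, takes a point from camera to world coordinates). Camera axes: x right, y up, looking along -z (the intrinsics and any distortion apply to the point x, -y, -z); pixel columns grow to the right and rows downward; lengths in m; the calibration is good to about 2 mm. A picture is of the moment at which its call begins. camera_info takes no time and is no camera call.
A pose or a line that the arm cannot do raises MotionError and nothing moves.
- job_done(): hands the job in, once; it reports no verdict.
Readings, each from a call of its own:
- get_time(): time.
- get_joint_pos(): joint angles.
- get_qvel(): joint speeds.
- get_effort(): joint torques, N m.
- get_tcp_pos(): TCP position.
- get_ee_rot(): TCP orientation.
- get_ft_force(): force on the tool from outside, world axes, zero at the start.
- get_ft_torque(): the same for the moment, N m.
- get_grip_width(): opening from 0.0 (shut) to 1.0 (fully open).
Only numpy, scipy, OpenCV 4.12 (cv2) and the standard library are available. Lean on these libraries where they do the work, as an engineer would, in place of code of your own. Each camera call takes 0.05 s, during which the arm holds its last target.

## Working session

There is one attempt and no reset: what is moved stays moved. The work goes in short steps, each a Python script; the robot and the scene stay as the last script left them, time stands still between calls to the robot, and variables do not carry over. Pictures are saved under pics/ and viewed, and the job is handed in when it is done.

```bash
ls; mkdir -p pics; python3 - <<'E'
from station import *
import cv2,numpy as np
for n in ("scene","top"):
    cv2.imwrite(f"pics/{n}0.png",cv2.cvtColor(read_camera(n),cv2.COLOR_RGB2BGR))
    print(camera_info(n))
print(get_time(),get_ee_rot(),get_grip_width(),get_ft_force())
E
```

```text
pics
{'intrinsics': array([[525.36325738,   0.        , 319.34876239],
       [  0.        , 525.36325738, 244.27240211],
       [  0.        ,   0.        ,   1.        ]]), 'T': array([[-0.5664687 , -0.45114573,  0.68962362,  1.47834947],
       [ 0.8238708 , -0.29103318,  0.48635028,  0.65621892],
       [-0.0187115 ,  0.84366298,  0.53654698,  0.80099647],
       [ 0.        ,  0.        ,  0.        ,  1.        ]])}
{'intrinsics': array([[442.86725224,   0.        , 322.41997256],
       [  0.        , 442.86725224, 235.59523039],
       [  0.        ,   0.        ,   1.        ]]), 'T': array([[-0.0153024 ,  0.98346671, -0.18044132,  0.35539462],
       [-0.99963939, -0.01903009, -0.01894563, -0.00200248],
       [-0.02206621,  0.18008634,  0.98340327,  1.21740131],
       [ 0.        ,  0.        ,  0.        ,  1.        ]])}
0.1 [ 3.97388031e-04  8.22798237e-01  5.68333151e-01 -5.76377606e-04] 0.9992674888833535 [-0.06945161  0.04732852  0.40730907]
```

View pics/scene0.png

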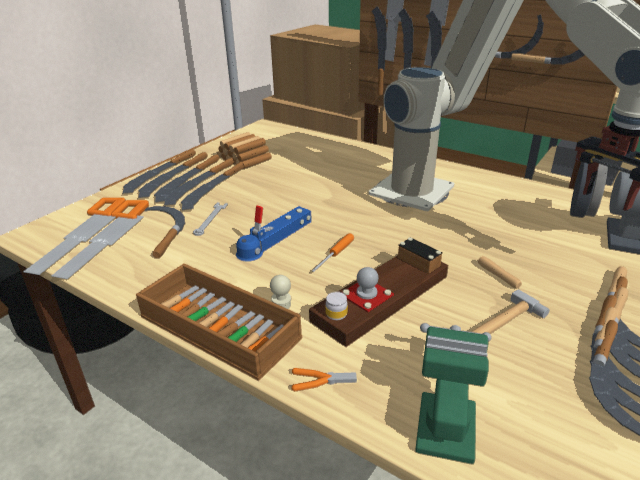

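View pics/top0.png

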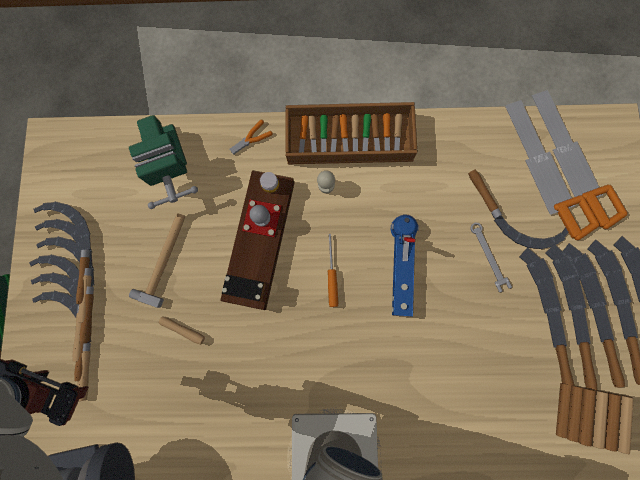

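The top view shows the coupler with its nose at about (404,225) and its tongue end at (403,315). The stand's ball is at (260,215) and the tail rest at (243,289). I'll zoom in for measurements.

```bash
python3 - <<'E'
import cv2,numpy as np
t=cv2.imread("pics/top0.png");s=cv2.imread("pics/scene0.png")
def c(im,x0,y0,w,h,k,n):cv2.imwrite("pics/"+n,cv2.resize(im[y0:y0+h,x0:x0+w],None,fx=k,fy=k,interpolation=cv2.INTER_CUBIC))
a=cv2.resize(t[205:325,375:435],None,fx=5,fy=5,interpolation=cv2.INTER_CUBIC)
b=cv2.resize(t[165:315,215:300],None,fx=4,fy=4,interpolation=cv2.INTER_CUBIC)
o=np.zeros((600,640+10,3),np.uint8);o[:a.shape[0],:300]=a;o[:600,305:305+340]=b
cv2.imwrite("pics/zt.png",o)
c(s,225,195,230,150,3.4,"zs.png")
E
```

```text
(no output)
```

View pics/zt.png

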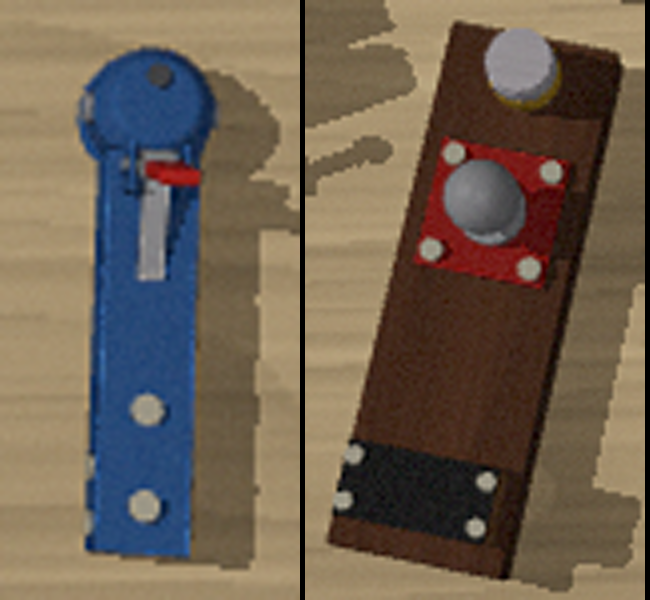

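View pics/zs.png

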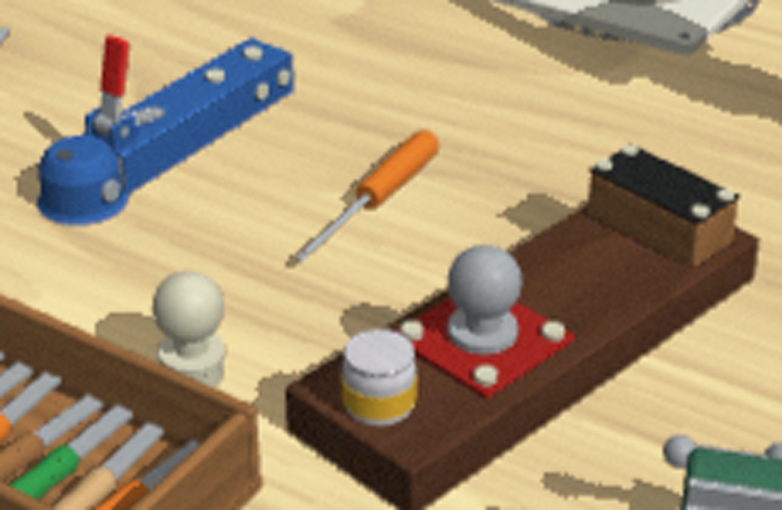

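```bash
cat > h.py <<'E'
import cv2,numpy as np
from station import *
CI={n:camera_info(n) for n in("scene","top")}
def ray(n,u,v):
    K,T=CI[n]["intrinsics"],CI[n]["T"]
    d=np.array([(u-K[0,2])/K[0,0],-(v-K[1,2])/K[1,1],-1.]);d=T[:3,:3]@d
    return T[:3,3],d/np.linalg.norm(d)
def onz(n,u,v,z):
    o,d=ray(n,u,v);return o+d*(z-o[2])/d[2]
def tri(p,q):
    o1,d1=ray("top",*p);o2,d2=ray("scene",*q)
    t=np.linalg.lstsq(np.c_[d1,-d2],o2-o1,rcond=None)[0]
    a,b=o1+t[0]*d1,o2+t[1]*d2
    return (a+b)/2,np.linalg.norm(a-b)
def proj(n,P):
    K,T=CI[n]["intrinsics"],CI[n]["T"]
    c=T[:3,:3].T@(np.asarray(P)-T[:3,3]);return K[0,0]*c[0]/-c[2]+K[0,2],-K[1,1]*c[1]/-c[2]+K[1,2]
def snap(n,f=None):
    im=cv2.cvtColor(read_camera(n),cv2.COLOR_RGB2BGR)
    if f:cv2.imwrite("pics/"+f,im)
    return im
E
cat > m.py <<'E'
from h import *
t=cv2.imread("pics/top0.png");s=cv2.imread("pics/scene0.png")
def blue(im,x0,y0,x1,y1):
    h=cv2.cvtColor(im,cv2.COLOR_BGR2HSV);m=cv2.inRange(h,(100,120,40),(125,255,255))
    k=np.zeros_like(m);k[y0:y1,x0:x1]=m[y0:y1,x0:x1];return k
mt=blue(t,375,205,435,325)
# tongue right / left edges
for r in range(240,316,8):
    c=np.flatnonzero(mt[r]);print(r,c.min(),c.max(),onz("top",c.min()-.5,r,0)[:2].round(4),onz("top",c.max()+.5,r,.04)[:2].round(4))
R=[(np.flatnonzero(mt[r]).max()+.5,r) for r in range(245,312)]
P=np.array([onz("top",u,v,.04)[:2] for u,v in R]);vx,vy,x0,y0=cv2.fitLine(P.astype(np.float32),cv2.DIST_HUBER,0,.01,.01).ravel()
if vx<0:vx,vy=-vx,-vy
yaw=np.arctan2(vy,vx);print("yaw right edge",np.degrees(yaw))
L=[(np.flatnonzero(mt[r]).min()-.5,r) for r in range(245,312)]
Q=np.array([onz("top",u,v,.0)[:2] for u,v in L]);a=cv2.fitLine(Q.astype(np.float32),cv2.DIST_HUBER,0,.01,.01).ravel();print("yaw left bottom",np.degrees(np.arctan2(a[1],a[0])))
f=np.array([vx,vy]);l=np.array([-vy,vx])
print("lat R",(np.array([x0,y0])@l)+.025,"lat L",a[2:]@l-.025)
ys,xs=np.nonzero(mt);
for c in range(394,414,4):
    r=np.flatnonzero(mt[:,c]);print(c,r.min(),r.max(), "tail z.04",onz("top",c,r.max()+.5,.04)[:2],"z0",onz("top",c,r.max()+.5,0)[:2],"nose z0",onz("top",c,r.min()-.5,0)[:2])
# pin
pin=tri((375+160/5,205+75/5),(225+66/3.4,195+155/3.4));print("pin",pin)
print("pin top z.049",onz("top",375+160/5-.4,205+75/5-.4,.049))
# ball circles
for n,im,(x0,y0,x1,y1) in(("top",t,(245,200,275,230)),("scene",s,(350,260,385,305))):
    h=cv2.cvtColor(im,cv2.COLOR_BGR2HSV);m=cv2.inRange(h,(0,0,60),(180,60,230));k=np.zeros_like(m);k[y0:y1,x0:x1]=m[y0:y1,x0:x1]
    cs=max(cv2.findContours(k,cv2.RETR_EXTERNAL,cv2.CHAIN_APPROX_NONE)[0],key=cv2.contourArea);print(n,cv2.minEnclosingCircle(cs),cv2.boundingRect(cs))
E
python3 m.py
```

```text
240 395 402 [ 0.5624 -0.1788] [ 0.5552 -0.1944]
248 395 413 [ 0.54   -0.1778] [ 0.533  -0.2227]
256 394 413 [ 0.5177 -0.174 ] [ 0.5114 -0.2215]
264 394 413 [ 0.4955 -0.173 ] [ 0.4899 -0.2204]
272 394 413 [ 0.4734 -0.1721] [ 0.4686 -0.2193]
280 393 413 [ 0.4516 -0.1684] [ 0.4475 -0.2182]
288 393 413 [ 0.4298 -0.1674] [ 0.4265 -0.2171]
296 394 412 [ 0.4082 -0.1692] [ 0.4056 -0.2134]
304 393 412 [ 0.3867 -0.1655] [ 0.3849 -0.2123]
312 392 412 [ 0.3654 -0.1619] [ 0.3642 -0.2113]
yaw right edge -4.3471885
yaw left bottom -3.8989134
lat R -0.15755722 lat L -0.16036293
394 220 314 tail z.04 [ 0.35856699 -0.16287154] z0 [ 0.35867476 -0.16833677] nose z0 [ 0.62076048 -0.1799595 ]
398 217 314 tail z.04 [ 0.35840671 -0.17326978] z0 [ 0.35850904 -0.17908827] nose z0 [ 0.62914615 -0.19152799]
402 216 315 tail z.04 [ 0.35568164 -0.18354191] z0 [ 0.35569139 -0.18970937] nose z0 [ 0.63179317 -0.20284673]
406 215 315 tail z.04 [ 0.35552206 -0.1939279 ] z0 [ 0.35552639 -0.20044821] nose z0 [ 0.63444132 -0.21417026]
410 216 315 tail z.04 [ 0.35536253 -0.20430984] z0 [ 0.35536144 -0.21118285] nose z0 [ 0.63133717 -0.22520624]
pin (array([ 0.60747255, -0.20690639,  0.04954148]), np.float64(0.0013439682110533637))
pin top z.049 [ 0.60912311 -0.20654584  0.049     ]
top ((258.5, 212.5), 13.729630470275879) (250, 201, 20, 25)
scene ((367.0, 282.6129150390625), 15.898602485656738) (357, 267, 22, 32)
```

```bash
cat > m2.py <<'E'
from h import *
t=cv2.imread("pics/top0.png");s=cv2.imread("pics/scene0.png")
def crop(im,x0,y0,w,h,k=8):return cv2.resize(im[y0:y0+h,x0:x0+w],None,fx=k,fy=k,interpolation=cv2.INTER_CUBIC)
res={}
for n,im,(x0,y0,w,h),ra in(("top",t,(240,195,40,40),(72,100)),("scene",s,(345,258,45,40),(76,100))):
    g=cv2.cvtColor(crop(im,x0,y0,w,h),cv2.COLOR_BGR2GRAY);g=cv2.GaussianBlur(g,(9,9),0)
    c=cv2.HoughCircles(g,cv2.HOUGH_GRADIENT_ALT,1,20,param1=120,param2=.5,minRadius=ra[0],maxRadius=ra[1])
    if c is None: print(n,None);continue
    for q in c[0][:4]:
        print(n,(q[0]+.5)/8-.5+x0,(q[1]+.5)/8-.5+y0,q[2]/8)
    q=c[0][0];res[n]=((q[0]+.5)/8-.5+x0,(q[1]+.5)/8-.5+y0)
if len(res)==2:print("ball",tri(res["top"],res["scene"]))
# red plate and black pad
h=cv2.cvtColor(t,cv2.COLOR_BGR2HSV)
m=cv2.inRange(h,(0,0,0),(180,255,48));k=np.zeros_like(m);k[268:306,218:270]=m[268:306,218:270]
k=cv2.morphologyEx(k,cv2.MORPH_CLOSE,np.ones((3,3)));k=cv2.morphologyEx(k,cv2.MORPH_OPEN,np.ones((3,3)))
cs=max(cv2.findContours(k,cv2.RETR_EXTERNAL,cv2.CHAIN_APPROX_NONE)[0],key=cv2.contourArea)
r=cv2.minAreaRect(cs);b=cv2.boxPoints(r);print("pad",r,b.tolist());Z=.082
print([onz("top",*p,Z)[:2].round(4).tolist() for p in b],onz("top",*r[0],Z))
# beam edges: long left edge z=.04 top; fit over brown mask
m=cv2.inRange(h,(0,60,20),(14,255,110));k=np.zeros_like(m);k[165:312,215:300]=m[165:312,215:300]
cv2.imwrite("pics/bm.png",cv2.resize(k[160:315,210:305],None,fx=4,fy=4))
for rows,side in((range(180,270,10),0),(range(190,300,10),1)):
    pts=[]
    for y in rows:
        c=np.flatnonzero(k[y]);pts.append((c.min()-.5 if side==0 else c.max()+.5,y))
    for Z in(0,.04):
        P=np.array([onz("top",*p,Z)[:2] for p in pts],np.float32);a=cv2.fitLine(P,cv2.DIST_HUBER,0,.01,.01).ravel();print("edge",side,Z,np.degrees(np.arctan(a[1]/a[0])),a[2:],np.round(pts,1)[[0,-1]].tolist())
E
python3 m2.py
```

```text
top 260.3125 214.5625 10.676997
scene None
pad ((246.29412841796875, 288.82354736328125), (46.081764221191406, 22.79834747314453), 14.03624439239502) [[221.17648315429688, 294.2941589355469], [226.70590209960938, 272.1764831542969], [271.4117736816406, 283.3529357910156], [265.8823547363281, 305.4706115722656]]
[[0.4161, 0.2812], [0.4725, 0.2683], [0.4418, 0.1525], [0.386, 0.1663]] [0.42895422 0.21692793 0.082     ]
edge 0 0 -12.462811 [0.62889266 0.25583583] [[248.5, 180.0], [229.5, 260.0]]
edge 0 0.04 -12.462818 [0.61990637 0.24736407] [[248.5, 180.0], [229.5, 260.0]]
edge 1 0 -12.533127 [0.5781299  0.13582127] [[291.5, 190.0], [269.5, 290.0]]
edge 1 0.04 -12.533144 [0.5708115  0.13129282] [[291.5, 190.0], [269.5, 290.0]]
```

View pics/bm.png

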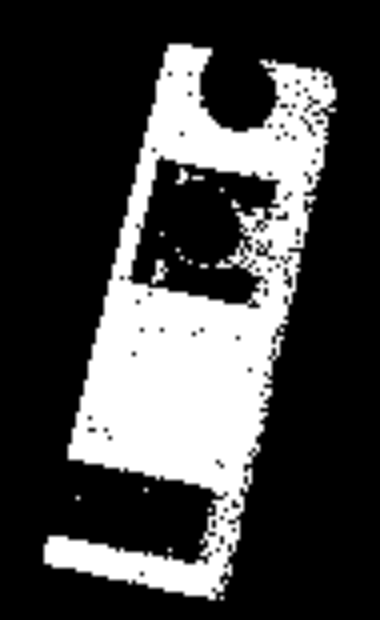

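```bash
cat > m3.py <<'E'
from h import *
s=cv2.imread("pics/scene0.png")
x0,y0=345,258
g=cv2.resize(s[y0:y0+40,x0:x0+45],None,fx=8,fy=8,interpolation=cv2.INTER_CUBIC);g=cv2.GaussianBlur(cv2.cvtColor(g,cv2.COLOR_BGR2GRAY),(9,9),0)
c=cv2.HoughCircles(g,cv2.HOUGH_GRADIENT,1,20,param1=60,param2=12,minRadius=76,maxRadius=98)
for q in c[0][:3]:
    p=((q[0]+.5)/8-.5+x0,(q[1]+.5)/8-.5+y0);print(p,q[2]/8,tri((260.2,214.6),p))
print("manual",tri((260.2,214.6),(367.3,277.9)))
f=np.array([.9763,-.2164]);l=np.array([.2164,.9763])
P=onz("top",260.2,214.6,.095)[:2];print(P,P@f,P@l)
# expected radii
o=CI["scene"]["T"][:3,3];print("r scene",525.36*.025/np.linalg.norm(o-np.array([*P,.095])), [proj("scene",[*P,z]) for z in(.09,.095,.1)])
# back edge of beam z=.04 (top image)  & front edge
for u,v in((221,301),(243,306)):print(onz("top",u,v,.04)[:2]@f)
E
python3 m3.py
```

```text
(np.float32(367.0), np.float32(277.625)) 11.05 (array([0.62132706, 0.18257298, 0.08876078]), np.float64(0.0011583800742814585))
manual (array([0.62130543, 0.18297527, 0.08813516]), np.float64(0.0018474688121717774))
[0.62014066 0.18105115] 0.5662638598679083 0.31095867459086257
r scene 10.867030378929831 [(np.float64(366.44712008815236), np.float64(276.7142428397119)), (np.float64(366.51136092341306), np.float64(274.9425484616214)), (np.float64(366.5758892198865), np.float64(273.16292620693224))]
0.3281180467417029
0.3271468064712191
```

```bash
python3 - <<'E'
from h import *
t=cv2.imread("pics/top0.png");s=cv2.imread("pics/scene0.png")
k=12
a=cv2.resize(t[197:229,245:277],None,fx=k,fy=k,interpolation=cv2.INTER_NEAREST)
b=cv2.resize(s[262:294,351:383],None,fx=k,fy=k,interpolation=cv2.INTER_NEAREST)
o=np.hstack([a,np.zeros((a.shape[0],10,3),np.uint8),b])
cv2.imwrite("pics/ball.png",o)
f=np.array([.9763,-.2164]);l=np.array([.2164,.9763])
for z in(.045,.05):
    p=onz("top",261.2,217.2,z)[:2];print(p,p@f,p@l)
E
```

```text
[0.62462014 0.18640262] 0.5694791186765146 0.31715267552274856
[0.62347196 0.18559912] 0.5685320282221098 0.31611975146264615
```

View pics/ball.png

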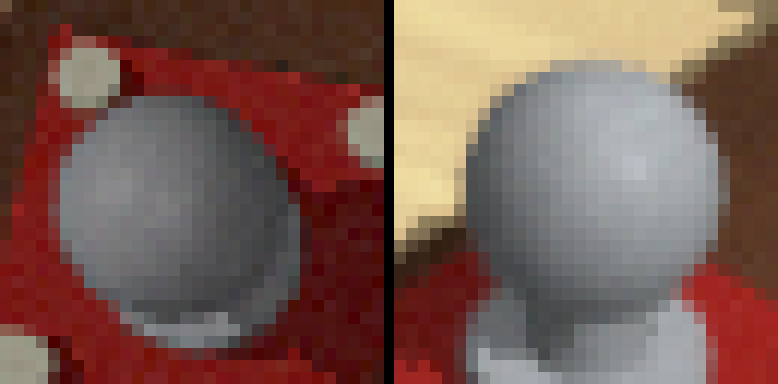

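```bash
python3 - <<'E'
from h import *
f=np.array([.9763,-.2164]);l=np.array([.2164,.9763])
P,e=tri((258.9,214.2),(367.3,277.2));print(P,e,P[:2]@f,P[:2]@l)
for z in(.09,.095,.1):
    p=onz("top",258.9,214.2,z)[:2];print(p,p@f,p@l)
E
```

```text
[0.62226916 0.18481434 0.09141406] 0.0005640728956600982 0.5675275550891 0.3150932882952048
[0.62246519 0.18529481] 0.5676149654786098 0.31560479412320774
[0.62128074 0.18446416] 0.5666383395747757 0.3145375059238502
[0.62009628 0.1836335 ] 0.5656617136709416 0.3134702177244928
```

```bash
cat >> h.py <<'E'
def qd(a): # tool down, jaw axis at angle a deg
    a=np.radians(a)/2;return np.array([0,np.cos(a),np.sin(a),0])
def loc(o,yaw,x,y=0):
    c,s=np.cos(np.radians(yaw)),np.sin(np.radians(yaw));return np.array([o[0]+c*x-s*y,o[1]+s*x+c*y])
C0=(.5955,-.2046);CY=-4.2
S0=(.6228,.1853);SY=-12.5
E
python3 - <<'E'
from h import *
q=qd(CY+90);g=loc(C0,CY,-.120);print(g)
for z in(.16,.007):print(z,inverse_kinematics([*g,z],q))
g2=loc(S0,SY,-.12);print(g2,inverse_kinematics([*g2,.2],qd(SY+90)))
move_pose([*g,.16],q);print(get_time(),get_tcp_pos())
movel([*g,.007],v=.12,until_force=8);print(get_time(),get_tcp_pos(),get_ft_force())
E
```

```text
[ 0.47582226 -0.19581142]
0.16 [-4.13529286e-01  3.50583251e-01  1.92004995e+00 -4.44089210e-16
  8.70959451e-01 -1.91102178e+00]
0.007 [-4.13529286e-01  6.20168541e-01  1.97194963e+00 -4.44089210e-16
  5.49474487e-01 -1.91102178e+00]
[0.50564448 0.21127275] [ 3.74064082e-01  3.39675074e-01  1.81974577e+00 -4.44089210e-16
  9.82171809e-01 -9.78566088e-01]
2.9917 [ 0.47612026 -0.19533781  0.1600582 ]
4.4167 [ 0.47634543 -0.19604175  0.00762355] [0.14668216 0.63101079 1.13369173]
```

```bash
python3 - <<'E'
from h import *
command_gripper(0.0);print(get_time(),get_grip_width(),get_ft_force(),get_tcp_pos())
p=get_tcp_pos();movel([p[0],p[1],p[2]+.03],v=.06);print(get_time(),get_ft_force(),get_ft_torque(),get_grip_width())
snap("scene","s1.png");snap("top","t1.png")
E
```

```text
5.0917 0.569102930067607 [-0.24487081  1.82261482  2.35924268] [ 0.47575632 -0.19559494  0.00704402]
5.7417 [-0.40057087  1.40008157 -9.23438087] [ 0.05247086  0.29988602 -0.04715378] 0.5674136334766712
```

View pics/s1.png

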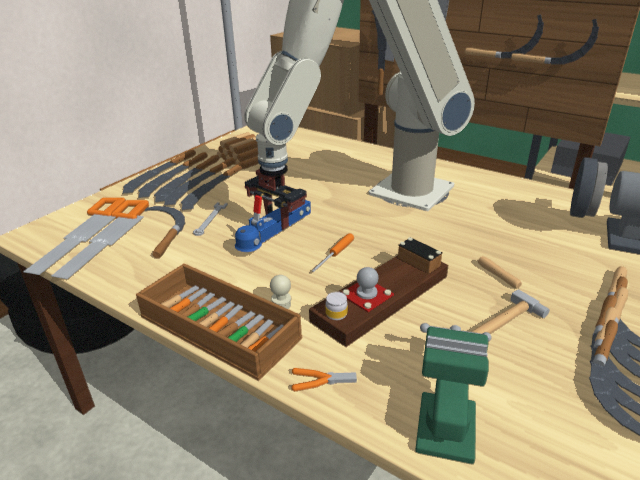

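```bash
python3 - <<'E'
from h import *
s=cv2.imread("pics/s1.png");cv2.imwrite("pics/s1z.png",cv2.resize(s[165:265,215:330],None,fx=6,fy=6,interpolation=cv2.INTER_CUBIC))
E
```

```text
(no output)
```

View pics/s1z.png

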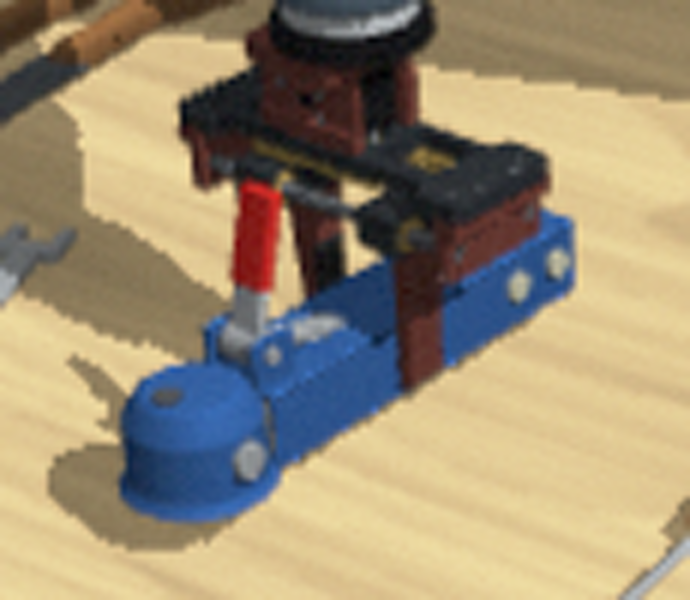

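```bash
python3 - <<'E'
from h import *
p=loc(C0,CY,.014)
for z in(.049,.06,.07,.08):print(z,proj("scene",[*p,z]))
for z in(.04,.07,.09):print(z,proj("scene",[*loc(C0,CY,-.24,.025),z]),proj("scene",[*loc(C0,CY,-.24,-.025),z]))
t=cv2.imread("pics/t1.png");cv2.imwrite("pics/t1z.png",cv2.resize(t[200:330,360:450],None,fx=4.6,fy=4.6,interpolation=cv2.INTER_CUBIC))
E
```

```text
0.049 (np.float64(244.05324741145762), np.float64(241.1729449540808))
0.06 (np.float64(243.6630274684411), np.float64(237.71671891851727))
0.07 (np.float64(243.30544841074288), np.float64(234.5495972193154))
0.08 (np.float64(242.94513869032926), np.float64(231.35828970454938))
0.04 (np.float64(310.9357257666101), np.float64(210.4725341504148)) (np.float64(298.3130267944586), np.float64(205.74737688425446))
0.07 (np.float64(310.66037380799196), np.float64(201.61623021941546)) (np.float64(297.91449584498463), np.float64(196.99241339294417))
0.09 (np.float64(310.4736329543792), np.float64(195.6099763898504)) (np.float64(297.64429415648385), np.float64(191.05659856793034))
```

View pics/t1z.png

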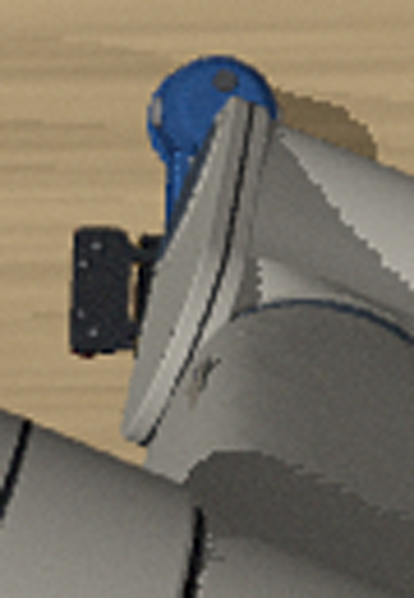

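```bash
python3 - <<'E'
from h import *
p=get_tcp_pos();movel([p[0],p[1],.19],v=.12)
g=loc(S0,SY,-.120);q=qd(SY+90)
move_pose([*g,.19],q)
movel([*g,.145],v=.1)
print(get_time(),get_tcp_pos(),get_ft_force(),get_ft_torque(),get_grip_width())
s=snap("scene","s2.png");t=snap("top","t2.png")
a=cv2.resize(s[170:350,300:460],None,fx=3.3,fy=3.3,interpolation=cv2.INTER_CUBIC)
b=cv2.resize(t[160:320,200:300],None,fx=3.7,fy=3.7,interpolation=cv2.INTER_CUBIC)[:592]
o=np.zeros((600,a.shape[1]+b.shape[1]//1,3),np.uint8);o[:a.shape[0],:a.shape[1]]=a;o[:b.shape[0],a.shape[1]:]=b
cv2.imwrite("pics/z2.png",o[:, :800])
print(a.shape)
for nm,x,z in(("pin",.014,.187),):
    for n in("scene","top"):print(n,proj(n,[*loc(S0,SY,x),z]))
E
```

```text
9.375 [0.5060059 0.211064  0.1450877] [-0.720884   -1.11859792 -7.98053883] [0.03585192 0.2588452  0.0605651 ] 0.5690060922169462
(594, 528, 3)
scene (np.float64(364.45183720868386), np.float64(244.39217609788074))
top (np.float64(253.6485524066916), np.float64(199.3536113415469))
```

View pics/z2.png

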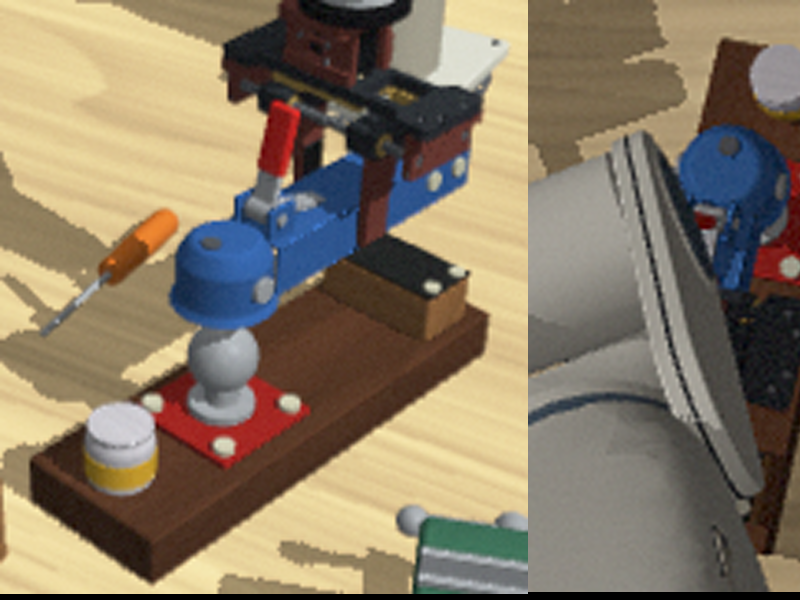

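```bash
python3 - <<'E'
from h import *
P,e=tri((254.2,199.4),(363.9,243.0));print(P,e)
print(P[:2]-.014*np.array([.9763,-.2164]))
g=loc(S0,SY,-.120)
f0=get_ft_force();
hit=movel([*g,.098],v=.05,until_force=6);print(hit,get_time(),get_tcp_pos(),get_ft_force()-f0,get_ft_torque())
if not hit:
    hit=movel([*g,.080],v=.015,until_force=4);print(hit,get_time(),get_tcp_pos(),get_ft_force()-f0,get_ft_torque())
s=snap("scene","s3.png");t=snap("top","t3.png")
a=cv2.resize(s[170:350,300:460],None,fx=3.3,fy=3.3,interpolation=cv2.INTER_CUBIC)
cv2.imwrite("pics/z3.png",a)
E
```

```text
[0.63567323 0.18042421 0.18951992] 0.00014473599752735946
[0.62200503 0.18345381]
False 10.5667 [0.50592232 0.21140881 0.09828912] [ 0.19044855  1.59571198 -0.39532714] [0.05079189 0.25201805 0.02476367]
True 11.2667 [0.50591437 0.21151913 0.08833811] [4.49871714 3.43194726 7.67814174] [ 0.49332317 -0.26385334  0.26736218]
```

View pics/z3.png

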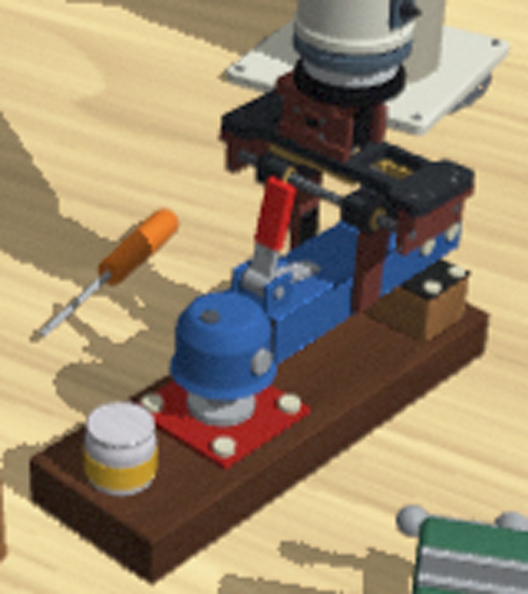

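```bash
python3 - <<'E'
from h import *
p=np.array(get_tcp_pos());wait(.1);print(get_ft_force(),get_ft_torque())
for i in range(4):
    p=p+np.array([.0004,.0004,0]);movel(p,v=.01);wait(.1);print(get_time(),get_tcp_pos(),get_ft_force().round(2),get_ft_torque().round(2))
E
```

```text
[ 5.19299529  2.48983461 -1.26150551] [ 0.48791793 -0.35328195  0.26398682]
12.025 [0.50595425 0.21173648 0.08831442] [-1.51 -1.93  1.11] [-0.07  0.13  0.23]
12.375 [0.50605699 0.21192904 0.08824418] [-4.4  -3.69  3.5 ] [-0.56  0.63  0.13]
12.725 [0.50623026 0.2121869  0.08814792] [-4.55 -4.38  5.26] [-0.65  0.69 -0.  ]
13.075 [0.50646842 0.21235799 0.08805334] [-4.63 -4.82  4.86] [-0.76  0.89 -0.2 ]
```

```bash
python3 - <<'E'
from h import *
p=np.array([.50600,.21185,.0884]);movel(p,v=.01);wait(.1);print(get_tcp_pos(),get_ft_force().round(2),get_ft_torque().round(2))
command_gripper(.75);print(get_time(),get_ft_force().round(2))
p=get_tcp_pos();movel([p[0],p[1],.23],v=.12);print(get_time(),get_tcp_pos(),get_ft_force())
s=snap("scene","s4.png");t=snap("top","t4.png")
a=cv2.resize(s[170:350,300:460],None,fx=3.3,fy=3.3,interpolation=cv2.INTER_CUBIC)
cv2.imwrite("pics/z4.png",a)
E
```

```text
[0.50630004 0.2120864  0.08822407] [ 0.93 -0.09 -5.5 ] [ 0.3  -0.04 -0.17]
14.0 [ 0.15  0.62 -0.24]
15.3333 [0.50558883 0.21168909 0.22922303] [ 0.30766444 -0.15559431  0.30923085]
```

View pics/z4.png

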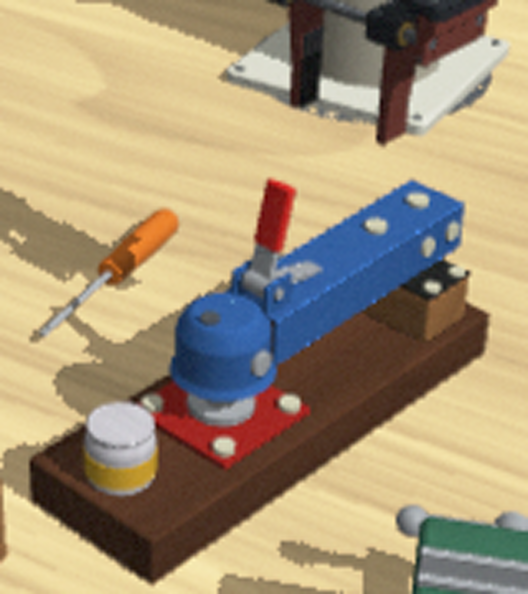

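View pics/t4.png

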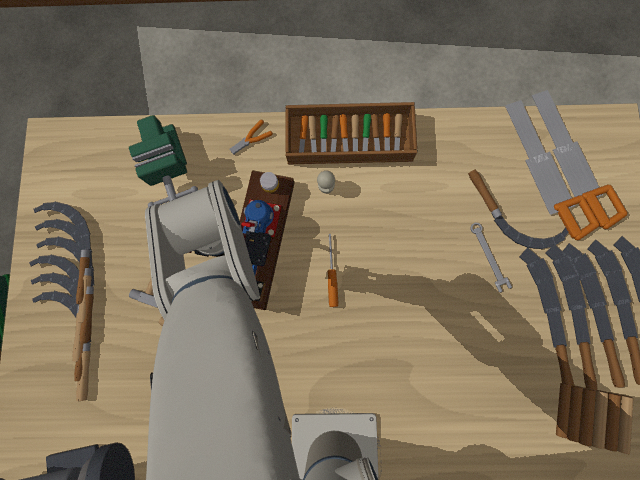

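```bash
cat > lev.py <<'E'
from h import *
import sys
def reds(im,box):
    h=cv2.cvtColor(im,cv2.COLOR_BGR2HSV);m=cv2.inRange(h,(0,150,90),(8,255,255))|cv2.inRange(h,(172,150,90),(180,255,255))
    x0,y0,x1,y1=box;k=np.zeros_like(m);k[y0:y1,x0:x1]=m[y0:y1,x0:x1];n,l,st,c=cv2.connectedComponentsWithStats(k);return [(st[i].tolist(),c[i].round(1).tolist()) for i in range(1,n) if st[i,4]>5]
if __name__=="__main__":
    s=cv2.imread("pics/s4.png");t=cv2.imread("pics/t4.png")
    print(reds(s,(365,220,400,250)));print(reds(t,(235,195,285,245)))
    for q in(1.1,1.2,1.3,1.4):
        r=.058;x=-.036-r*np.cos(q);z=.081+.054+r*np.sin(q);P=[*loc(S0,SY,x),z];print(q,proj("scene",P),proj("top",P))
    cv2.imwrite("pics/t4z.png",cv2.resize(t[180:270,225:300],None,fx=6,fy=6,interpolation=cv2.INTER_CUBIC))
E
python3 lev.py
```

```text
[([377, 224, 12, 22, 176], [382.8, 234.7])]
[([267, 203, 10, 5, 22], [271.4, 204.5]), ([241, 221, 9, 6, 35], [245.1, 224.0])]
1.1 (np.float64(387.5597597040134), np.float64(231.7235335031085)) (np.float64(246.36111705899418), np.float64(229.83396923043392))
1.2 (np.float64(386.0638164388515), np.float64(231.67780455680656)) (np.float64(246.68489303615792), np.float64(227.5013201272499))
1.3 (np.float64(384.4834162046817), np.float64(231.87263083640678)) (np.float64(247.07300653241793), np.float64(225.12372612164086))
1.4 (np.float64(382.8343181012212), np.float64(232.3084808978152)) (np.float64(247.52110017294845), np.float64(222.72872519549327))
```

View pics/t4z.png

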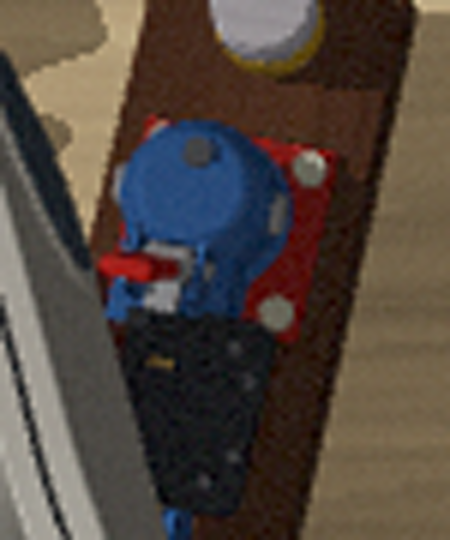

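```bash
cat >> h.py <<'E'
from scipy.spatial.transform import Rotation as Ro
def qlean(yaw,th,flip=1):
    """tool leaning: body toward coupler +x by th deg; jaw axis across coupler"""
    y=np.radians(yaw);th=np.radians(th);f=np.array([np.cos(y),np.sin(y),0]);l=np.array([-np.sin(y),np.cos(y),0])*flip
    z=-np.sin(th)*f-np.cos(th)*np.array([0,0,1]);Y=np.cross(z,l)
    q=Ro.from_matrix(np.c_[l,Y,z]).as_quat();return np.array([q[3],q[0],q[1],q[2]])
E
python3 - <<'E'
from h import *
command_gripper(0.0)
p=get_tcp_pos();movel([p[0],p[1],.25],v=.15)
q=qlean(SY,8);g=loc(S0,SY,-.010);print(inverse_kinematics([*g,.15],q))
move_pose([*g,.25],q);print(get_time())
movel([*g,.142],v=.12,until_force=6);print(get_time(),get_tcp_pos(),get_ft_force().round(2))
h=movel([*g,.124],v=.012,until_force=4);print(h,get_time(),get_tcp_pos(),get_ft_force().round(2),get_ft_torque().round(2))
s=snap("scene","s5.png");snap("top","t5.png")
cv2.imwrite("pics/z5.png",cv2.resize(s[190:320,310:450],None,fx=4.5,fy=4.5,interpolation=cv2.INTER_CUBIC))
E
```

```text
[ 0.24797077  0.58491838  1.55136533  0.06917922  1.13112527 -1.13805842]
17.3083
18.3583 [0.61359884 0.18766138 0.14288727] [-0.08  0.39  0.74]
True 19.3917 [0.61314948 0.18743416 0.12879095] [ 0.67 -0.04  2.19] [-0.07 -0.2  -0.03]
```

View pics/z5.png

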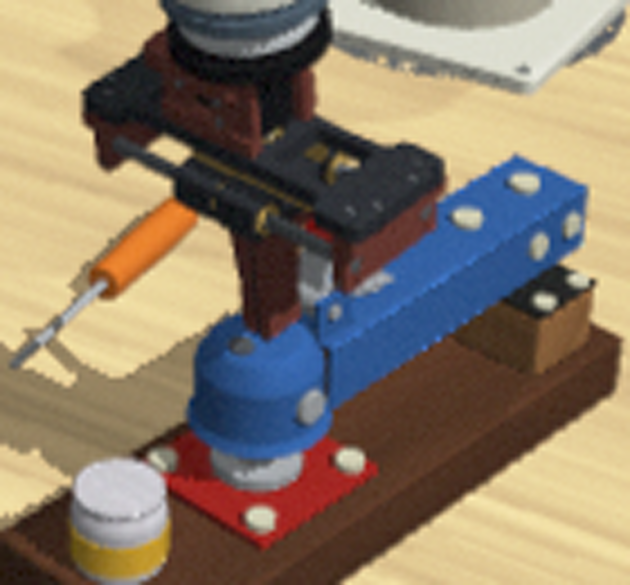

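```bash
python3 - <<'E'
from h import *
p=np.array(get_tcp_pos());g=loc(S0,SY,-.010);z=p[2]
for i in range(30):
    z-=.0007
    F=get_ft_force()[2]
    if F>24: break
    h=movel([*g,z],v=.007,until_force=max(3,27-F))
    F=get_ft_force();print(round(get_time(),2),round(z,4),get_tcp_pos()[2].round(4),F.round(1),h)
    if h or F[2]>24:break
E
```

```text
19.74 0.128 0.1282 [ 0.7 -0.6  3.2] False
19.99 0.1273 0.1276 [ 1.8 -1.   4.7] False
20.24 0.1266 0.1269 [ 2.5 -1.2  4.8] False
20.49 0.1259 0.1265 [1.9 0.1 5.8] False
20.74 0.1252 0.1257 [ 3.2 -1.6  5.6] False
20.99 0.1245 0.1249 [ 3.9 -1.6  4.9] False
21.24 0.1238 0.1246 [ 1.9 -1.2  8.9] False
21.49 0.1231 0.1237 [ 4.1 -1.5  5.9] False
21.74 0.1224 0.1232 [ 3.  -1.1  7. ] False
21.99 0.1217 0.1225 [ 3.8 -2.   7.3] False
22.24 0.121 0.1215 [ 3.3 -1.5  5.3] False
22.49 0.1203 0.1208 [ 3.9 -2.1  5.5] False
22.74 0.1196 0.1205 [ 3.8 -2.1  9. ] False
22.99 0.1189 0.1204 [ 1.6 -2.4 12.7] False
23.24 0.1182 0.1203 [ 0.3 -3.1 17.4] False
23.49 0.1175 0.1202 [-1.6 -3.1 20. ] False
23.74 0.1168 0.1201 [-2.8 -4.2 24.7] False
```

```bash
python3 - <<'E'
from h import *
g=loc(S0,SY,-.010)
wait(.2);print(get_tcp_pos(),get_ft_force().round(1))
s=snap("scene","s6.png")
cv2.imwrite("pics/z6.png",cv2.resize(s[240:310,335:405],None,fx=8,fy=8,interpolation=cv2.INTER_CUBIC))
E
```

```text
[0.61416035 0.18750313 0.12015806] [-1.9 -3.3 24.2]
```

View pics/z6.png

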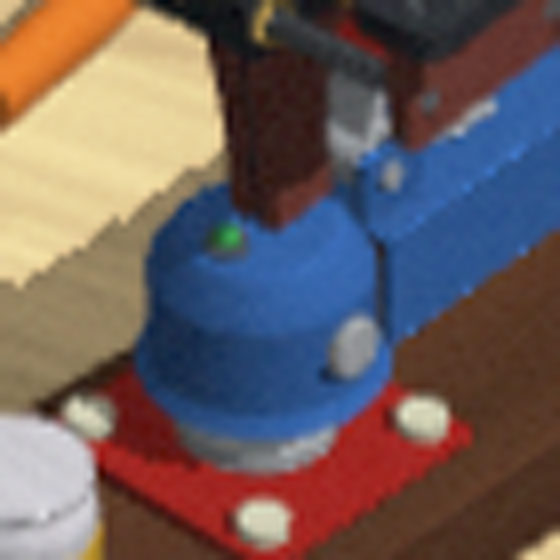

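```bash
python3 - <<'E'
from h import *
g=loc(S0,SY,-.010);z=.1168
for i in range(6):
    z-=.0005
    F=get_ft_force()[2]
    if F>30: break
    h=movel([*g,z],v=.006,until_force=max(2,32-F));wait(.1)
    F=get_ft_force();print(round(get_time(),2),round(z,4),get_tcp_pos().round(4),F.round(1),h)
    if h or F[2]>29.5:break
s=snap("scene","s7.png")
cv2.imwrite("pics/z7.png",cv2.resize(s[255:285,350:380],None,fx=18,fy=18,interpolation=cv2.INTER_NEAREST))
E
```

```text
24.34 0.1163 [0.6142 0.1875 0.1201] [-3.3 -3.9 27.5] False
24.69 0.1158 [0.6142 0.1875 0.12  ] [-4.  -4.2 31.9] False
```

View pics/z7.png

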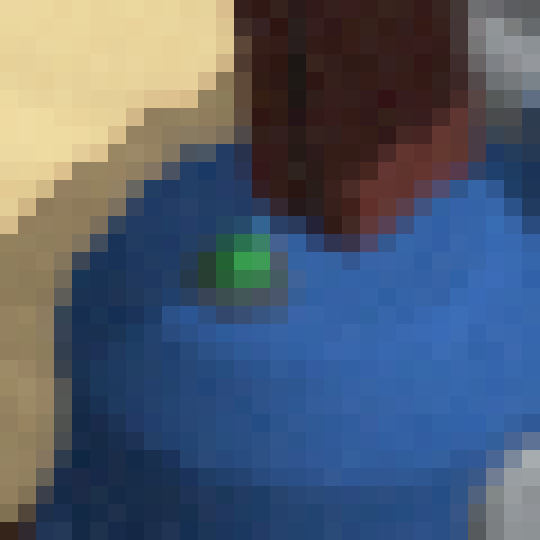

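```bash
python3 - <<'E'
from h import *
g=loc(S0,SY,-.010)
movel([*g,.14],v=.05);print(get_ft_force().round(1))
movel([*g,.25],v=.15);print(get_time())
s=snap("scene","s8.png");t=snap("top","t8.png")
a=cv2.resize(s[250:290,340:380],None,fx=15,fy=15,interpolation=cv2.INTER_CUBIC)
cv2.imwrite("pics/z8.png",a)
cv2.imwrite("pics/z8b.png",cv2.resize(s[170:350,300:460],None,fx=3.3,fy=3.3,interpolation=cv2.INTER_CUBIC))
for z in(.1187,.12,.1247,.126):print(z,proj("scene",[*loc(S0,SY,.014),z]))
from lev import reds
print(reds(s,(365,220,410,260)))
for q in(1.1,1.2,1.3,1.4):
    r=.058;x=-.036-r*np.cos(q);z=.071+.054+.002+r*np.sin(q);P=[*loc(S0,SY,x),z];print(q,proj("scene",P),proj("top",P))
E
```

```text
[-0.2 -1.3  0. ]
26.2583
0.1187 (np.float64(363.6181070739077), np.float64(270.10483581561715))
0.12 (np.float64(363.6334911261939), np.float64(269.6303838496682))
0.1247 (np.float64(363.68926291473747), np.float64(267.9103536374281))
0.126 (np.float64(363.7047314820575), np.float64(267.43329518502117))
[([376, 228, 12, 21, 172], [381.8, 238.1])]
1.1 (np.float64(387.3795529835892), np.float64(234.7527500598217)) (np.float64(246.99784103373727), np.float64(230.47710086147146))
1.2 (np.float64(385.8883818943108), np.float64(234.7181276440262)) (np.float64(247.3200676407601), np.float64(228.16260566916097))
1.3 (np.float64(384.3131203278408), np.float64(234.92282487549787)) (np.float64(247.7058112215886), np.float64(225.8031841024695))
1.4 (np.float64(382.66947721782026), np.float64(235.36718466037996)) (np.float64(248.15074351868063), np.float64(223.42613503074475))
```

View pics/z8.png

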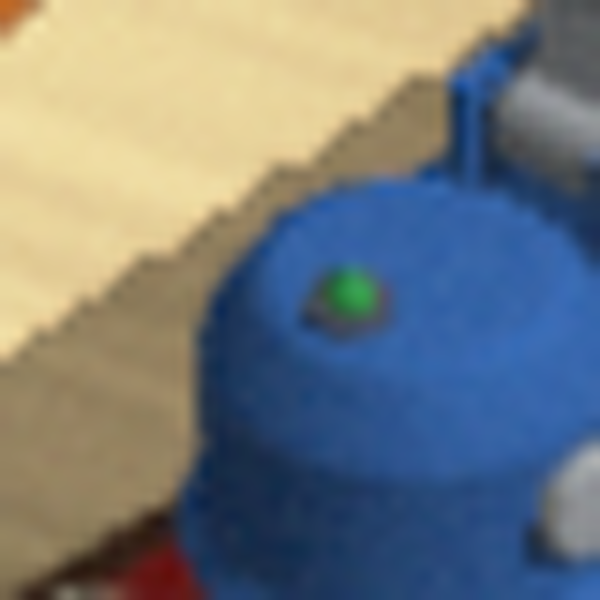

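View pics/z8b.png

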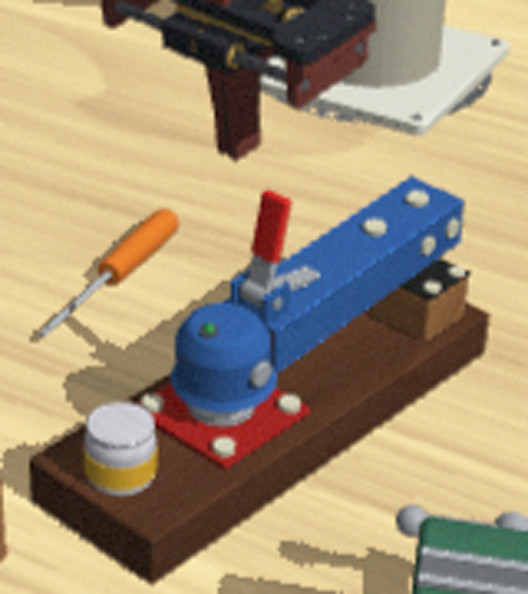

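```bash
cat > press.py <<'E'
from h import *
O=np.array([.6232,.1857]);PX,PZ=-.0331,.1258
def tcp(w,r=.056,Lmax=np.radians(40)):
    L=min(max(w,0),Lmax);n=np.array([np.sin(w),np.cos(w)]);d=np.array([-np.cos(w),np.sin(w)])
    X=np.array([PX,PZ])+r*d+(.0045+.010*np.sin(w-L))*n
    return [*loc(O,SY,X[0]),X[1]],qlean(SY,np.degrees(L))
def start():
    q0=None
    for w in np.linspace(1.8,0,10):
        p,q=tcp(w);print(round(w,2),np.round(p,4),np.round(inverse_kinematics(p,q),2))
E
python3 - <<'E'
from press import *
start()
p,q=tcp(1.8)
move_pose([p[0],p[1],.25],q);print(get_time(),get_ft_force().round(1))
movel(p,v=.1,until_force=6);print(get_time(),get_tcp_pos().round(4),get_ft_force().round(1),get_ft_torque().round(2))
s=snap("scene","s9.png")
cv2.imwrite("pics/z9.png",cv2.resize(s[170:320,300:460],None,fx=4,fy=4,interpolation=cv2.INTER_CUBIC))
E
```

```text
1.8 [0.6161 0.1873 0.1773] [ 0.16  0.83  1.18  0.25  1.79 -1.22]
1.6 [0.6045 0.1898 0.1814] [ 0.17  0.81  1.21  0.25  1.78 -1.22]
1.4 [0.5921 0.1926 0.1828] [ 0.17  0.79  1.24  0.25  1.76 -1.22]
1.2 [0.5795 0.1954 0.1814] [ 0.18  0.78  1.28  0.26  1.74 -1.22]
1.0 [0.5675 0.1981 0.177 ] [ 0.19  0.77  1.31  0.26  1.72 -1.22]
0.8 [0.5567 0.2005 0.1698] [ 0.19  0.76  1.34  0.26  1.69 -1.22]
0.6 [0.5482 0.2023 0.1611] [ 0.21  0.71  1.42  0.24  1.57 -1.21]
0.4 [0.5422 0.2036 0.1518] [ 0.25  0.61  1.55  0.18  1.34 -1.18]
0.2 [0.5382 0.2045 0.1413] [ 0.29  0.53  1.68  0.11  1.11 -1.12]
0.0 [0.5362 0.205  0.1303] [ 0.34  0.47  1.81 -0.    0.86 -1.01]
26.975 [-0.6  0.9  0.1]
27.85 [0.6164 0.1873 0.1776] [-0.2 -0.5  0.3] [-0.05 -0.25  0.  ]
```

View pics/z9.png

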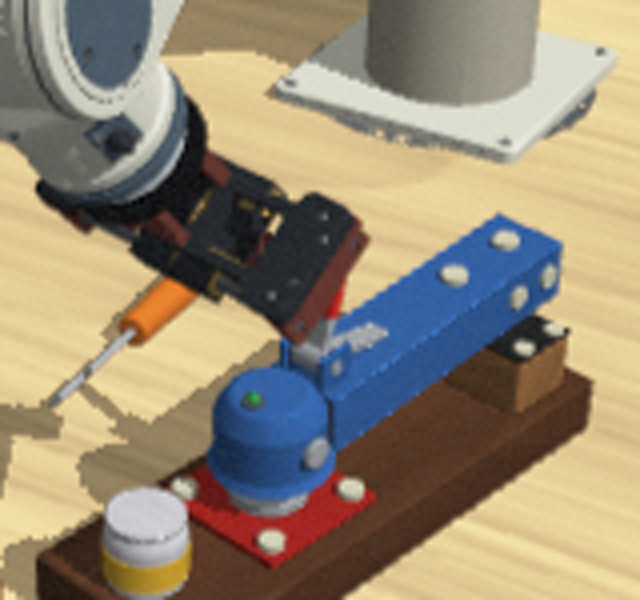

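```bash
python3 - <<'E'
from press import *
f=np.array([np.cos(np.radians(SY)),np.sin(np.radians(SY)),0])
w=1.75
while w>.32:
    p,q=tcp(w);h=movel(p,frame=q,v=.04,until_force=14)
    F=get_ft_force();n=np.sin(w)*f+np.array([0,0,np.cos(w)])
    print(round(get_time(),2),round(w,2),np.round(np.array(get_tcp_pos())-p,4),F.round(1),round(F@n,1),h)
    if h or np.linalg.norm(F)>20:break
    w-=.1
s=snap("scene","s10.png")
cv2.imwrite("pics/z10.png",cv2.resize(s[170:320,300:460],None,fx=4,fy=4,interpolation=cv2.INTER_CUBIC))
E
```

```text
28.15 1.75 [0.0001 0.0001 0.0007] [-0.   0.8  0.2] -0.2 False
28.46 1.65 [-0.0002  0.0001  0.0003] [ 0.1  0.6 -0.8] 0.1 False
28.77 1.55 [-0.0002  0.0001  0.0001] [-0.1  0.5  0.2] -0.2 False
29.07 1.45 [-0.0002  0.0001  0.0001] [-0.9 -0.1 -0.1] -0.9 False
29.38 1.35 [-0.0002 -0.      0.0001] [ 1.3 -0.7  0.7] 1.5 False
29.7 1.25 [ 0.0005 -0.0001  0.    ] [ 3.5 -2.4 -0.6] 3.5 False
30.02 1.15 [ 0.0004 -0.0001 -0.0001] [ 4.  -0.8 -1.8] 3.0 False
30.33 1.05 [ 0.0003 -0.0001 -0.    ] [ 4.4 -1.5  0.3] 4.1 False
30.65 0.95 [ 0.0001 -0.      0.    ] [ 3.5 -0.6 -0.4] 2.7 False
30.97 0.85 [-0.      0.0001  0.0001] [ 3.9 -1.6 -0.3] 3.0 False
31.28 0.75 [-0.0002  0.0001  0.0001] [ 3.3 -1.4  0.2] 2.6 False
31.58 0.65 [-0.0007  0.0003  0.0005] [0.5 0.2 3.1] 2.7 False
31.88 0.55 [-0.0009  0.0003  0.0005] [-0.3 -0.   4.3] 3.5 False
32.17 0.45 [-0.0004  0.0002  0.0002] [-0.6 -0.4  5.1] 4.4 False
32.46 0.35 [-0.0001  0.0001  0.    ] [-0.8  0.7  3.6] 3.0 False
```

View pics/z10.png

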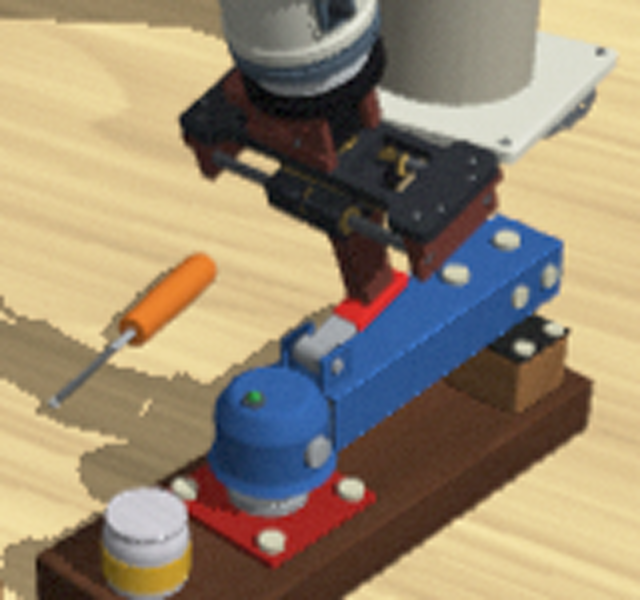

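Lever is following nicely. Now the last stretch, feeling for the stop.

```bash
python3 - <<'E'
from press import *
w=.35
for i in range(30):
    w-=.03 if w>.12 else .012
    p,q=tcp(w);F=get_ft_force()[2]
    h=movel(p,frame=q,v=.012,until_force=max(3,25-F));F=get_ft_force()
    t=np.array(get_tcp_pos());print(round(get_time(),2),round(w,3),np.round(p[2],4),t[2].round(4),F.round(1),h)
    if h or F[2]>21:break
s=snap("scene","s11.png")
cv2.imwrite("pics/z11.png",cv2.resize(s[170:320,300:460],None,fx=4,fy=4,interpolation=cv2.INTER_CUBIC))
E
```

```text
32.8 0.32 0.1477 0.1477 [-0.4 -0.1  5.5] False
33.09 0.29 0.1461 0.1461 [0.5 0.4 5.1] False
33.38 0.26 0.1445 0.1445 [ 0.9 -0.2  4.2] False
33.67 0.23 0.1429 0.1429 [ 1.3 -2.1  5. ] False
33.97 0.2 0.1413 0.1413 [ 1.7 -1.   4.3] False
34.26 0.17 0.1397 0.1397 [ 2.4 -1.2  3.6] False
34.55 0.14 0.1381 0.1381 [ 2.8 -1.3  5.1] False
34.84 0.11 0.1364 0.1365 [ 2.5 -1.3  4.9] False
35.09 0.098 0.1358 0.1359 [ 2.5 -0.4  6.3] False
35.34 0.086 0.1351 0.1352 [ 2.7 -2.   5.4] False
35.59 0.074 0.1344 0.1349 [ 1.7 -1.2  8.6] False
35.84 0.062 0.1338 0.1348 [ 1.2 -1.9 13.1] False
36.09 0.05 0.1331 0.1346 [-0.6 -3.  17.6] False
36.34 0.038 0.1324 0.1345 [-1.8 -3.8 21.9] False
```

View pics/z11.png

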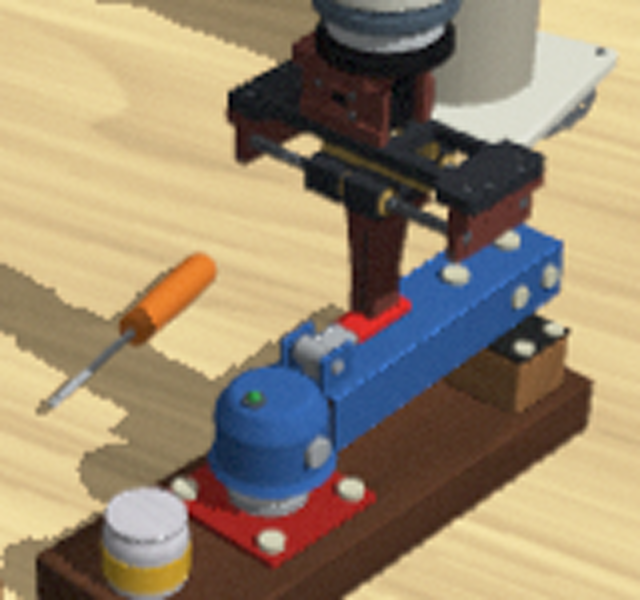

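```bash
python3 - <<'E'
from press import *
t=np.array(get_tcp_pos());p,q=tcp(.026);h=movel(p,frame=q,v=.006,until_force=7);wait(.2);print(h,get_tcp_pos().round(4),get_ft_force().round(1))
p,q=tcp(.02);h=movel(p,frame=q,v=.006,until_force=5);wait(.2);print(h,get_tcp_pos().round(4),get_ft_force().round(1))
t=np.array(get_tcp_pos());movel([t[0],t[1],.16],v=.05);print(get_ft_force().round(1))
movel([t[0],t[1],.30],v=.2)
j=np.array(get_joint_pos());j[0]+=.7;movej(j)
wait(.3);print(get_time(),get_tcp_pos().round(3),get_ft_force().round(1))
s=snap("scene","s12.png");t=snap("top","t12.png")
cv2.imwrite("pics/z12.png",cv2.resize(s[210:350,310:460],None,fx=4,fy=4,interpolation=cv2.INTER_CUBIC))
cv2.imwrite("pics/z12b.png",cv2.resize(s[250:290,340:380],None,fx=15,fy=15,interpolation=cv2.INTER_CUBIC))
E
```

```text
True [0.5372 0.205  0.135 ] [-1.8 -0.5 10.2]
True [0.5372 0.2049 0.1351] [-0.9  0.3  6. ]
[-0.2  0.2 -0.5]
40.5583 [0.279 0.502 0.299] [-0.1 -0.1  0.7]
```

View pics/z12.png

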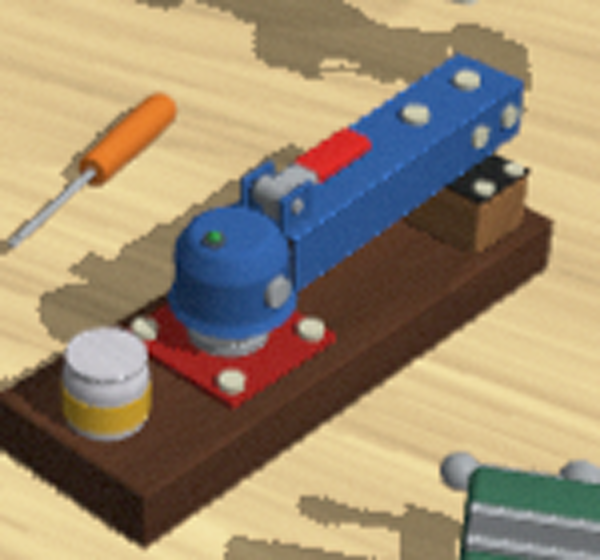

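View pics/z12b.png

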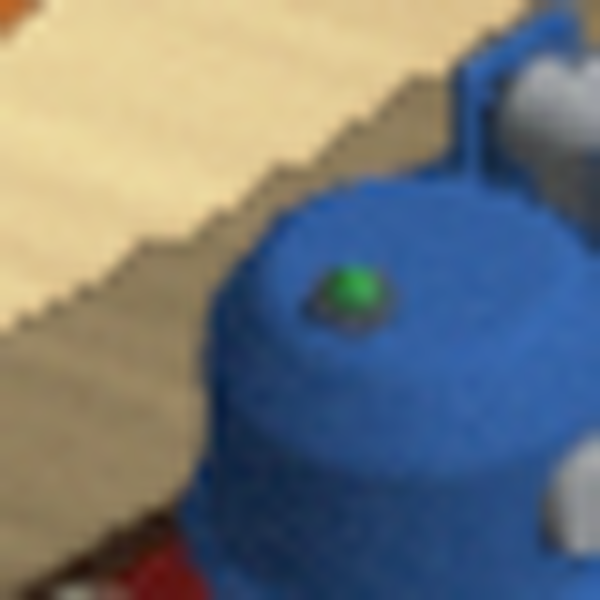

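View pics/t12.png

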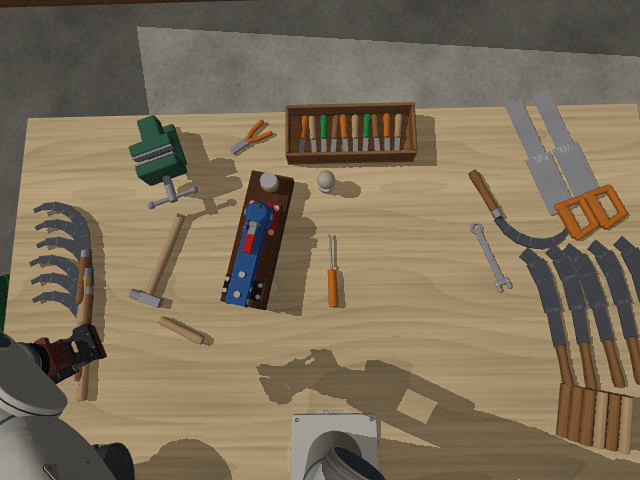

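```bash
python3 - <<'E'
from h import *
t=cv2.imread("pics/t12.png");s=cv2.imread("pics/s12.png")
for n in("top",):
    for x,y in((-.24,.025),(-.24,-.025),(-.05,0),(.014,0)):
        z=.070+(.04 if x<-.1 else .05)+max(0,-x)*.07;print(x,y,np.round(proj("top",[*loc((.6232,.1857),SY,x,y),z]),1))
cv2.imwrite("pics/z13.png",cv2.resize(t[190:315,210:300],None,fx=4.7,fy=4.7,interpolation=cv2.INTER_CUBIC))
# crown-lever line: lever red centroid expected shut
from lev import reds
print(reds(s,(375,230,410,265)))
for q in(0,.02,.05,.1):
    w=q+.07;print(q,[np.round(proj("scene",[*loc((.6232,.1857),SY,-.0331-r*np.cos(w)+.0045*np.sin(w)),.1261+r*np.sin(w)+.0045]),1) for r in(.041,.075)])
E
```

```text
-0.24 0.025 [224.2 302.2]
-0.24 -0.025 [244.  306.4]
-0.05 0 [252.1 229.8]
0.014 0 [258.1 206. ]
[([384, 242, 19, 13, 126], [393.1, 247.8])]
0 [array([389.7, 249.7]), array([399.2, 243.3])]
0.02 [array([389.7, 249.4]), array([399.2, 242.8])]
0.05 [array([389.6, 249. ]), array([399.1, 242.1])]
0.1 [array([389.5, 248.4]), array([399. , 240.9])]
```

View pics/z13.png

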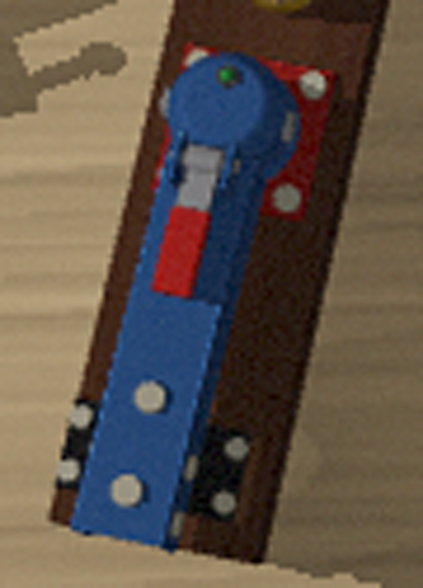

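```bash
python3 -c "
from station import *
job_done();print(get_time())"
```

```text
the job is handed in; nothing more can be done
the job is handed in; nothing more can be done
```

The coupler is seated on the tow ball with the latch lever shut, and I handed the job in just after 40.6 s on the robot's clock.

- **Placing:** I gripped the coupler by its tongue, lowered it by feel onto the ball and tail rest, and released it with no visible drop.
- **Crown push:** With the lever still up, I pushed on the crown. It went down about 8.5 mm and then met a stiff stop, held to about 32 N. The green pin then stood out of the crown.
- **Lever:** I swept the lever down its arc at about 3–6 N to a firm stop at about 22 N, then let go and moved the arm well clear.

**Last checks:**
- In both views after release the pin is still out and the lever lies along the tongue.
- The tongue is centred over the rest, with its tail corners within about 1 px of where I predicted.
- The other goods look unmoved.

**Less certain:**
- The pin height is only a rough estimate from the picture, about 5–6 mm.
- I first read the crown push as lighter than described: only 5–9 N before the stop, not 10–20 N. I took it as home because the stop was stiff and the measured heights fit a ball centre about 90 mm up. That is the low end of the stated range.
- The lever's stop height matched the shut position to about 0.1 mm, though my height reference is only good to about 1 mm.
- I also tried a last, firmer press on the lever. It ended early at only 6–10 N, so 22 N was the firmest push on it.

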